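# Open the push-and-turn sanitiser tub in the bench rack

### The arm

A 6-joint arm with a two-finger parallel gripper is mounted at the origin on the work surface. World frame = base frame: x ahead of the robot, y to its left, z up, the work surface at z = 0. Lengths are in m, angles in rad, forces in N, time in s.
With the tool pointing down it reaches from about 0.425 to 0.95 m from the base axis. Payload 3.5 kg.
Tool frame: the origin (TCP) lies at the very end of the fingers, on their centre line; the grasp point (between the pads) lies 19 mm behind it; z points along the fingers, y is the direction in which the jaws open and shut (so a half turn about z gives the same grasp; the last joint's range is limited). The gripper opens to 85 mm and grips with 20 to 120 N. Pads are 22 mm wide; open, the fingers measure 114 mm over their backs; the gripper's body (76 mm by 85 mm) begins 54 mm behind the grasp point. The pads swing forward as they close: fully open they stand 13 mm farther back than shut.
Start: joints at [0.987, 0.286, 1.577, -0, 1.279, -0.15], TCP at [0.284, 0.612, 0.231] pointing down, gripper open.
Joint ranges: [-2.77, 2.77], [-0.9, 2.22], [0.21, 2.48], [-1.53, 4.67], [0.24, 2.81], [-2.84, 2.84]. Speed limits (rad/s): [2.79, 2.79, 3.14, 3.14, 3.14, 3.14].

### API

Orientations are given as a unit quaternion [x, y, z, w].
In Python, from plant import ctrl, imaging gives the robot as it stands.
- The arm moves only by the shell command python3 -m creep 'ROWS' [OPENING] [FORCE]. ROWS is JSON, one flat list of numbers, 4 for each row, row after row: the shift along the tool's x, y, z in units of 25 mm (1.0 is 25 mm), then the turn about the tool's z in units of 5 degrees (1.0 is 5 degrees). A call has 1 to 20 rows; each row is the pose to reach, as a shift and turn from the pose commanded when the call began, along the tool's axes at that moment; what a row does not reach only later rows make up. A row lasts 1/12 s, in which the tool goes at most 41.7 mm and 7.16 degrees, less where a joint would pass 70% of its speed; a pose out of reach is approached as far as the arm can. A call with a gripper value outside its range is refused whole. OPENING is the closure in counts, from 0 (fully open) to 255 (shut), set as the call begins (- or left out, the last holds). The fingers move at their own pace and stop on an object; FORCE is the grip in N (left out, the last holds). Time passes only in rows, so rows that repeat a pose let the fingers close. It gives the time, the measured TCP pose, the force and the opening at its end, in the units of the state.
- ctrl.get_state(): the state, without advancing time (a new reading comes with each control period).
- imaging.read_camera(name): name is "scene" or "top" or "wrist"; returns the picture (420x560x3 uint8, red, green, blue); there is no depth.
- imaging.camera_info(name): a dict with "intrinsics" (3x3 intrinsics, pixels), "origin" and "attitude" of the camera in the world. Camera axes: x right, y down, z forward; pixel columns grow to the right and rows downward; lengths in m; the calibration is good to about 2 mm. A picture is of the moment at which its call begins: read the wrist's pose just before it. camera_info takes no time and is no camera call; for the wrist camera it gives the pose at the moment of the call.
- ctrl.sign_off(): hands the job in, once; it reports no verdict.
Trained networks look in the newest picture that a camera, given by its name, has taken for a name from the list of things; names that differ only in an ending like _2 or _b are one class to them, and where a whole thing is asked for, a point or a joint stands for the part that bears it (a point fixed in the world has none). Each returns a list of dicts, best first, with "p" (0 to 1); they miss things now and then, are a little off and sometimes report something else, mostly with a low value. They report only what shows in the picture. A call takes as long as a camera call.
- imaging.silhouettes(camera, name): "mask" (420x560 bool, what is visible of it) and "uv" ([column, row] in pixels, amid what is visible of it).
The state is a dict: "time": time; "qpos": joint angles; "dq": joint speeds; "joint_efforts": joint torques, N m; "eef_pos": TCP position; "tcp_rot": TCP orientation; "contact_force": force on the tool from outside, world axes, zero at the start; "wrist_torque": the same for the moment, N m; "opening": opening from 0.0 (shut) to 1.0 (fully open).
Only numpy, scipy, OpenCV 4.12 (cv2) and the standard library are available. Lean on these libraries where they do the work, as an engineer would, in place of code of your own. Each camera call takes 0.05 s, during which the arm holds its last target.

### The job

Slide the square white tub with the orange lid along the bench until it is fully home in the empty middle bay of the rack, so that it cannot spin. Then open its child-resistant lid: press it down hard, keep it down while turning it anticlockwise, and lift it off. Set the lid gently down, flat and right way up, in the blue drip tray and let go. Leave the tub home in its bay, and the two containers beside it, the plant pot and the trowel where they are.

Things in the scene. Friction and masses are not known exactly. Their poses are not given: they have to be found in the camera images.
- tub: Loose square white tub, paper label with orange stripe, about 0.65 kg, 104 x 104 mm, shoulder 78 mm high; too wide to grasp. Origin: centre of its underside; z up, x and y square to its sides, -x side towards the robot. It starts 80-130 mm in front of home, up to 8 mm aside, 0.12 rad askew. Pushed 30-60 mm above the bench it slides (3-6 N); above 70 mm it may tip. Keeps its orange lid locked.
- lid: Orange lid, 80 g, 92 mm diameter, 22.5 mm high plus a grip bar on top. Origin: centre of its lower edge (86.5 mm above the tub's underside while closed), z up. The bar runs along the lid's y axis: 74 mm long, 12 mm thick along x, 20 mm high (22.5 to 42.5 mm above the origin). Closed, its axes are parallel to the tub's. Locked, it neither lifts nor turns more than a few degrees.
- lid_bar (a point): Centre of the grip bar, on the lid's axis, 32.5 mm above its lower edge, axes as the lid. To open: press the lid straight down 4.5 mm or more (15 N; it bottoms at 8.5 mm, about 19 N; 6 to 7 mm is good), keep it down and turn anticlockwise seen from above (positive yaw), past 45 degrees relative to the tub (65 to 75 is good, stop at about 95). Then it lifts straight off.
- neck (a point): Centre of the tub's neck opening, on the tub's axis, 95 mm above its underside. Round neck, 68 mm diameter, with three bayonet catches. A sprung grey sealing ring in it pushes the lid up: closed with 11 N, and 0.9 N more per mm pressed; once unlocked and let go the lid stands about 3 mm above its closed height. The tub itself may twist about 5 degrees in the bay.
- rack: Galvanised steel rack fixed to the bench, 436 mm wide, three bays; guide rails 30 mm high, 109 mm apart, flared at the mouth; back plate 50 mm high. Origin: on the bench, where the tub's origin stands when home in the middle bay against the back plate; x points into the bay, away from the robot, y left along the rack. The flares end at x = -39 mm, so the home tub stands out 13 mm.
- drip_tray: Shallow blue square drip tray fixed to the bench, 170 x 170 mm outside, floor 5 mm and rim 12 mm above the bench, walls 5 mm thick; on the left or the right of the bench. Origin: centre of its underside, z up.
- green_jar: Round white jar with a green lid in the left bay of the rack, 90 mm diameter, 103 mm high; loose, to be left alone. Origin: centre of its underside.
- blue_bottle: Square dark bottle with a blue cap in the right bay of the rack, 92 mm square, 104 mm high; loose, to be left alone. Origin: centre of its underside.
- cell_tray: Black tray of seedlings, 170 x 170 mm, 45 mm high with plants to about 95 mm, fixed to the bench on the side opposite to the drip tray. Origin: centre of its underside.
- pot: Terracotta pot with a red-leaved plant, 92 mm diameter, 80 mm high, far left; loose, to be left alone. Origin: centre of its underside.
- trowel: Hand trowel lying far right on the bench, 275 mm long; loose, to be left alone. Origin: about half way along, at bench height.

How it is judged:
On the way, in this order (a step that is already met when the one before it is completed fails the run):
1. the tub stands home in the middle bay, against the back plate, with its lid still locked on (x of tub in the frame of rack above -0.008 m and horizontal distance between tub and rack below 0.01 m and angle between the x axis of tub and the x axis of rack, either way round below 0.12 rad and angle between the x axis of lid and the x axis of tub, either way round below 0.15 rad and z of lid in the frame of tub below 0.09 m), for 0.2 s.
2. the lid has been turned past its catches on the tub (angle between the x axis of lid and the x axis of tub, either way round above 0.7 rad and horizontal distance between lid and tub below 0.012 m and x of tub in the frame of rack above -0.012 m), for 0.1 s.
3. the lid has been lifted clear of the tub (z of lid in the frame of tub above 0.11 m), for 0.1 s.
At the end, for the whole second after the job is handed in: The lid lies released and at rest, flat and right way up (within 0.08 rad), on the floor of the drip tray inside its rim; the tub stands upright and at rest in the middle bay, within 12 mm of the back plate (z of lid in the frame of drip_tray between 0.002 and 0.009 m and horizontal distance between lid and drip_tray below 0.06 m and angle between lid's own z axis and vertical below 0.08 rad and linear speed of each of lid, tub below 0.02 m/s and contact force between the fingers and lid below 0.05 N and x of tub in the frame of rack above -0.012 m and horizontal distance between tub and rack below 0.015 m and angle between tub's own z axis and vertical below 0.05 rad); the robot touches nothing.
It fails at once if the tub is tipped by more than 0.3 rad (angle between tub's own z axis and vertical above 0.3 rad).
It fails at once if the lid is dropped from more than about 25 mm or thrown (linear speed of lid above 0.7 m/s and contact force between the fingers and lid below 0.05 N).
It fails at once if a container in the neighbouring bays is moved by more than 25 mm (distance of any of green_jar, blue_bottle from where it was at the start of the episode above 0.025 m).
It fails at once if the pot or the trowel is moved by more than 30 mm (distance of any of pot, trowel from where it was at the start of the episode above 0.03 m).
It also fails if it takes over 58 s, if anything falls off the work surface, if the arm or the gripper's body presses on something with over 40 N, if the wrist force passes 120 N, or if a joint passes its speed limit or range.

## Working session

There is one attempt and no reset: what is moved stays moved. The work goes in short steps, Python scripts to look and compute and a shell command to move; the robot and the scene stay as the last step left them, time stands still between calls to the robot, and variables do not carry over. Pictures are saved under pics/ and viewed, and the job is handed in when it is done.

```bash
mkdir -p pics; ls
python3 - <<'E'
from plant import ctrl, imaging
import cv2
s=ctrl.get_state(); print({k:s[k] for k in ('time','eef_pos','tcp_rot','contact_force','opening')})
for n in ('top','scene','wrist'):
    im=imaging.read_camera(n); cv2.imwrite(f'pics/{n}0.png',im[:,:,::-1])
    i=imaging.camera_info(n); print(n,i)
E
```

```text
pics
{'time': 0.0, 'eef_pos': array([0.28332446, 0.61194033, 0.22993054]), 'tcp_rot': array([ 2.15217438e-01,  9.76565433e-01, -1.10286395e-03, -4.39338519e-04]), 'contact_force': array([-1.03063641, -0.73254161,  0.76983517]), 'opening': 0.997517861334588}
top {'intrinsics': array([[430.93177729,   0.        , 279.14314692],
       [  0.        , 430.93177729, 210.63112976],
       [  0.        ,   0.        ,   1.        ]]), 'origin': array([ 0.42038181, -0.01730275,  1.58868346]), 'attitude': array([ 0.70799345, -0.70464891,  0.02775784, -0.038009  ])}
scene {'intrinsics': array([[538.97161639,   0.        , 282.23499043],
       [  0.        , 538.97161639, 206.20476423],
       [  0.        ,   0.        ,   1.        ]]), 'origin': array([0.93931818, 0.7067118 , 1.29953138]), 'attitude': array([ 0.23299204,  0.92568414, -0.28781636, -0.07736494])}
wrist {'intrinsics': array([[308.59901825,   0.        , 276.87378703],
       [  0.        , 308.59901825, 210.60509743],
       [  0.        ,   0.        ,   1.        ]]), 'origin': array([0.21658721, 0.64337272, 0.37204834]), 'attitude': array([0.83371782, 0.53239218, 0.07776815, 0.12419855])}
```

View pics/top0.png

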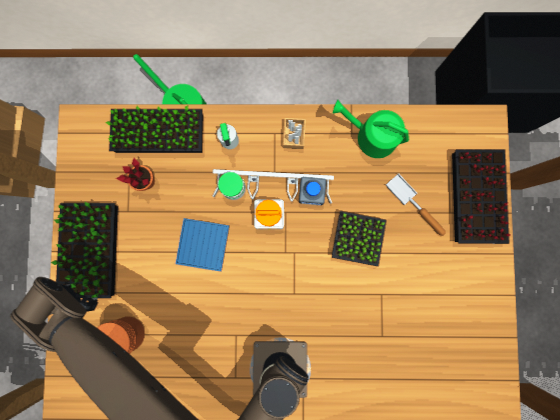

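View pics/scene0.png

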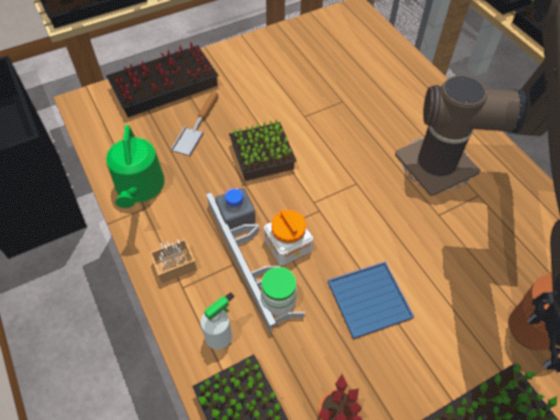

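The top view shows the tub at about (268,213), the rack's back plate at row ~175 and the drip tray at (203,245) on the left. The scene view agrees. Next I'll measure them.

```bash
cat > h.py <<'E'
from plant import ctrl, imaging
import cv2, numpy as np
from scipy.spatial.transform import Rotation as R
def back(cam,uv,z):
    K,o,q=cam['intrinsics'],cam['origin'],cam['attitude']
    uv=np.atleast_2d(uv).astype(float)
    d=np.c_[(uv[:,0]-K[0,2])/K[0,0],(uv[:,1]-K[1,2])/K[1,1],np.ones(len(uv))]
    d=R.from_quat(q).apply(d)
    return o+d*((z-o[2])/d[:,2])[:,None]
def proj(cam,P):
    K,o,q=cam['intrinsics'],cam['origin'],cam['attitude']
    c=R.from_quat(q).inv().apply(np.atleast_2d(P)-o)
    return np.c_[K[0,0]*c[:,0]/c[:,2]+K[0,2],K[1,1]*c[:,1]/c[:,2]+K[1,2]]
E
python3 - <<'E'
from h import *
for n in ('top','scene'):
    im=imaging.read_camera(n); cam=imaging.camera_info(n)
    print(n)
    for t,z in (('lid',0.12),('tub',0.05),('rack',0.03),('drip_tray',0.01),('green_jar',0.103),('blue_bottle',.104),('cell_tray',.045),('pot',.06),('trowel',0.01)):
        for r in imaging.silhouettes(n,t)[:2]:
            m=r['mask']; c,wh,a=cv2.minAreaRect(np.argwhere(m)[:,::-1].astype(np.float32))
            print(t,round(r['p'],2),np.round(r['uv'],1),m.sum(),np.round(c,1),np.round(wh,1),round(a,1),'->',np.round(back(cam,[c],z)[0],3))
    crop=(150,150,360,280) if n=='top' else (190,170,420,350)
    x0,y0,x1,y1=crop
    cv2.imwrite(f'pics/{n}1.png',cv2.resize(im[y0:y1,x0:x1,::-1],None,fx=3.4,fy=3.3,interpolation=cv2.INTER_CUBIC)[:600,:800])
E
```

```text
top
lid 0.61 [269.6 212.4] 572 [268.5 212.5] [26.5 26.5] 9.5 -> [0.551 0.041 0.12 ]
tub 0.83 [275.4 223.8] 218 [269.  213.5] [29. 28.] 90.0 -> [0.553 0.042 0.05 ]
rack 0.82 [274.6 176.3] 572 [272.8 179.3] [119.3  24.4] 8.3 -> [0.681 0.03  0.03 ]
drip_tray 0.66 [201.8 245.9] 2164 [202.2 244.4] [46.9 46.7] 9.5 -> [0.442 0.287 0.01 ]
green_jar 0.64 [233.3 183.3] 576 [232. 185.] [28.3 24. ] 45.0 -> [0.648 0.17  0.103]
green_jar 0.24 [200.2 247.4] 2226 [202.3 244.5] [48.5 47.3] 10.4 -> [0.441 0.269 0.103]
blue_bottle 0.88 [312.7 192.4] 709 [312.7 190.9] [26.8 27.9] 5.2 -> [ 0.628 -0.112  0.104]
cell_tray 0.62 [360.6 238.8] 2296 [359.  237.9] [48.7 48.1] 10.7 -> [ 0.468 -0.28   0.045]
pot 0.69 [134.4 177.1] 647 [137.3 176.3] [34.9 24.7] 28.3 -> [0.685 0.518 0.06 ]
scene
lid 0.83 [288.1 226.8] 955 [288.5 226.5] [33. 35.] 90.0 -> [0.558 0.058 0.12 ]
tub 0.58 [290.6 246.8] 907 [286.7 246.2] [50.2 36.6] 8.7 -> [0.569 0.072 0.05 ]
rack 0.77 [246.1 267. ] 1860 [253.9 256.3] [152.5  38.9] 63.4 -> [0.656 0.048 0.03 ]
drip_tray 0.58 [369.3 301. ] 4013 [370.8 298.7] [64.  69.8] 70.8 -> [0.44  0.294 0.01 ]
green_jar 0.66 [280.6 286.9] 1429 [278. 291.] [48. 36.] 90.0 -> [0.664 0.2   0.103]
green_jar 0.28 [264.7 149.2] 2752 [263.2 149.6] [52.6 58.8] 75.5 -> [ 0.489 -0.218  0.103]
blue_bottle 0.96 [237.6 207.7] 1211 [236.6 208.8] [40.6 33.9] 67.4 -> [ 0.648 -0.066  0.104]
blue_bottle 0.31 [288.8 227.8] 980 [288.5 226. ] [34. 35.] 90.0 -> [0.552 0.048 0.104]
cell_tray 0.6 [262.9 148.9] 2673 [263.3 150. ] [51.9 57.7] 75.1 -> [ 0.468 -0.262  0.045]
pot 0.8 [337.1 402.3] 1308 [340. 397.] [44. 42.] 90.0 -> [0.655 0.478 0.06 ]
pot 0.55 [237.6 209.1] 1228 [236.1 209.5] [40.7 33.2] 68.2 -> [ 0.64  -0.093  0.06 ]
trowel 0.62 [194.6 133.9] 856 [197.2 122.5] [20.1 71.6] 29.1 -> [ 0.591 -0.494  0.01 ]
```

View pics/top1.png

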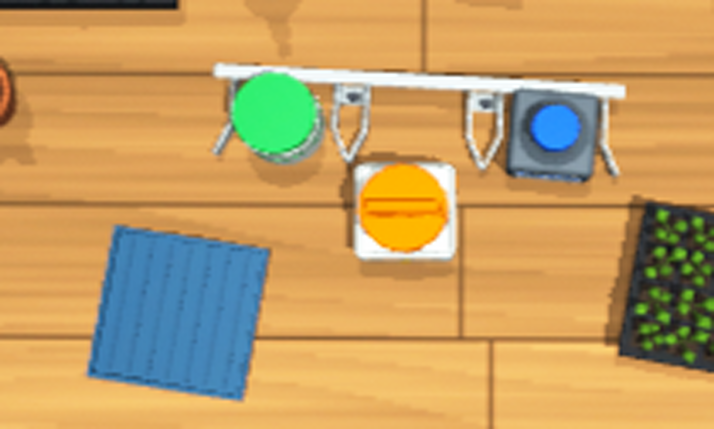

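View pics/scene1.png

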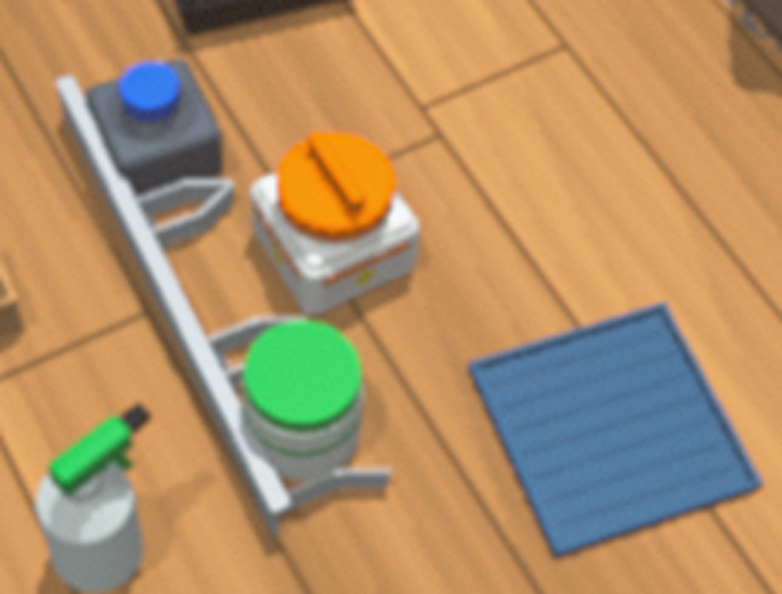

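Run:
```python
from h import *
cam=imaging.camera_info('top')
f=lambda x,y:(150+x/3.4-.5,150+y/3.3-.5)
for nm,p,z in (('plate L rearfront',[(215,65),(215,77),(624,86),(624,98)],.05),('tub shoulder corners',[(356,164),(456,166),(455,260),(355,259)],.078),('bar ends',[(363,206),(445,206)],.129),('flare tips',[(347,160),(483,170)],.03),('tray',[(113,226),(270,248),(243,401),(88,376)],.012)):
    P=back(cam,[f(*q) for q in p],z); print(nm,np.round(P[:,:2],3).tolist())
cam=imaging.camera_info('scene')
g=lambda x,y:(190+x/3.4-.5,170+y/3.3-.5)
for nm,p,z in (('tray',[(470,367),(665,305),(760,485),(557,555)],.012),('flare tips',[(307,320),(232,185)],.03),('plate ends',[(283,510),(68,80)],.05),('bar',[(312,143),(356,207)],.129)):
    P=back(cam,[g(*q) for q in p],z); print(nm,np.round(P[:,:2],3).tolist())
s=ctrl.get_state();print(R.from_quat(s['tcp_rot']).as_matrix().round(3))
```

```text
plate L rearfront [[0.714, 0.247], [0.701, 0.247], [0.692, -0.188], [0.679, -0.188]]
tub shoulder corners [[0.602, 0.093], [0.6, -0.011], [0.499, -0.01], [0.5, 0.093]]
bar ends [[0.552, 0.082], [0.552, 0.0]]
flare tips [[0.612, 0.107], [0.601, -0.039]]
tray [[0.539, 0.361], [0.515, 0.19], [0.346, 0.216], [0.373, 0.383]]
tray [[0.513, 0.197], [0.346, 0.222], [0.373, 0.387], [0.538, 0.362]]
flare tips [[0.61, 0.108], [0.603, -0.035]]
plate ends [[0.705, 0.249], [0.681, -0.184]]
bar [[0.557, 0.017], [0.556, 0.085]]
[[-0.907  0.42   0.   ]
 [ 0.42   0.907 -0.   ]
 [-0.     0.    -1.   ]]
```

```bash
python3 -m creep '[-15.7,-17.95,0,-4.4,-15.7,-17.95,0,-4.4,-15.7,-17.95,0,-4.4,-15.7,-17.95,0,-4.4,-15.7,-17.95,0,-4.4,-15.7,-17.95,0,-4.4,-15.7,-17.95,0,-4.4,-15.7,-17.95,0,-4.4,-15.7,-17.95,0,-4.4,-15.7,-17.95,0,-4.4,-15.7,-17.95,0,-4.4,-15.7,-17.95,0,-4.4,-15.7,-17.95,0,-4.4,-15.7,-17.95,0,-4.4,-15.7,-17.95,0,-4.4,-15.7,-17.95,0,-4.4,-15.7,-17.95,0,-4.4]' 110
python3 - <<'E'
from h import *
s=ctrl.get_state(); cam=imaging.camera_info('wrist'); im=imaging.read_camera('wrist'); cv2.imwrite('pics/w1.png',im[:,:,::-1])
print(s['qpos'].round(3),s['eef_pos'].round(4),R.from_quat(s['tcp_rot']).as_matrix().round(3).tolist(),cam['origin'].round(4),R.from_quat(cam['attitude']).as_matrix().round(3).tolist())
E
```

```text
time: 2.57
eef_pos: [0.4512, 0.0398, 0.2314]
tcp_rot: [0.026, 1.0, 0.0, -0.0]
contact_force: [-0.6, 0.0, -0.3]
opening: 0.569
[-1.370e-01 -2.240e-01  2.099e+00  1.000e-03  1.266e+00 -1.656e+00] [0.4512 0.0398 0.2314] [[-0.999, 0.052, -0.0], [0.052, 0.999, 0.001], [0.0, 0.001, -1.0]] [0.3776 0.0436 0.3732] [[0.053, 0.956, 0.289], [0.999, -0.051, -0.016], [-0.001, 0.29, -0.957]]
```

View pics/w1.png

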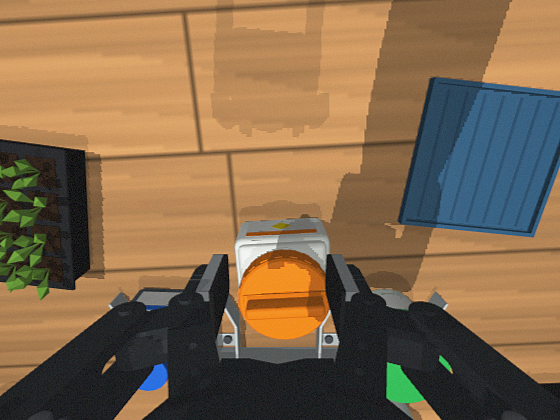

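The wrist view shows the tub's near face at rows 220-240, the lid centred near (282,293) with the bar at row ~303, the rail ends at (222,300) and (340,300), and the back plate at row ~352.

Run:
```python
from h import *
cam=imaging.camera_info('wrist'); im=imaging.read_camera('wrist')
cv2.imwrite('pics/w1c.png',cv2.resize(im[205:365,190:370,::-1],None,fx=4,fy=3.75,interpolation=cv2.INTER_CUBIC))
for n in('lid',):
    for r in imaging.silhouettes('wrist',n)[:1]:
        ys,xs=np.nonzero(r['mask']); print(n,r['p'],xs.min(),xs.max(),ys.min(),ys.max())
```

```text
lid 0.58 236 327 250 339
```

View pics/w1c.png

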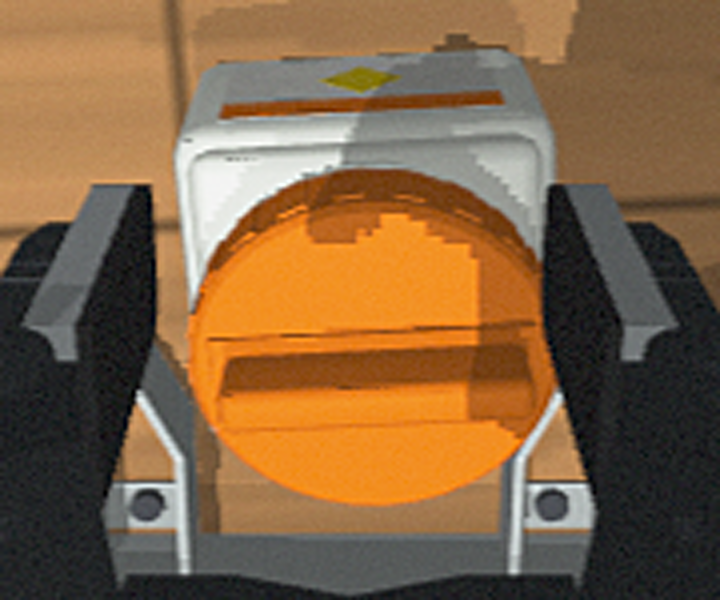

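Run:
```python
from h import *
cam=imaging.camera_info('wrist')
f=lambda x,y:(190+x/4-.4,205+y/3.75-.4)
for nm,p,z in (('bar top near',[(222,390),(530,378)],.129),('bar top far',[(215,432),(525,421)],.129),('base near',[(207,68),(520,53)],.0),('shoulder near',[(178,145),(552,128)],.076),('plate near top? edge',[(190,536),(500,536)],.05),('plate base',[(220,533),(500,533)],.0),('rail inner ends @back',[(189,530),(512,530)],.03),('rail inner straight',[(181,465),(518,465)],.03)):
    P=back(cam,[f(*q) for q in p],z); d=P[1]-P[0]; print(nm,np.round(P[:,:2],4).tolist(),'mid',P.mean(0)[:2].round(4),'yaw',round(-np.arctan2(d[0],d[1]),3),round(np.hypot(*d[:2]),4))
# lid circle at z .109: fit
r=imaging.silhouettes('wrist','lid')[0]
c=max(cv2.findContours(r['mask'].astype(np.uint8),0,1)[0],key=len)[:,0]
(P,)=[back(cam,c,.109)[:,:2]]
(cc,rr)=cv2.minEnclosingCircle(P.astype(np.float32)); print('lid circ',cc,rr)
```

```text
bar top near [[0.5431, 0.0076], [0.5431, 0.078]] mid [0.5431 0.0428] yaw -0.001 0.0703
bar top far [[0.5549, 0.0051], [0.5552, 0.0767]] mid [0.5551 0.0409] yaw -0.004 0.0717
base near [[0.5039, -0.0069], [0.5034, 0.093]] mid [0.5037 0.0431] yaw 0.005 0.1
shoulder near [[0.5002, -0.0057], [0.4999, 0.0913]] mid [0.5001 0.0428] yaw 0.003 0.097
plate near top? edge [[0.653, -0.019], [0.6577, 0.0788]] mid [0.6553 0.0299] yaw -0.048 0.0979
plate base [[0.6948, -0.0179], [0.6997, 0.084]] mid [0.6972 0.033 ] yaw -0.048 0.102
rail inner ends @back [[0.6674, -0.0231], [0.6727, 0.0849]] mid [0.6701 0.0309] yaw -0.048 0.1082
rail inner straight [[0.64, -0.0234], [0.6453, 0.0872]] mid [0.6426 0.0319] yaw -0.048 0.1107
lid circ (0.5446234941482544, 0.04235281050205231) 0.05031245946884155
```

```bash
python3 -m creep '[0,0.3,2,0,0,0.3,4,0,0,0.3,5,0,0,0.3,6,0,0,0.3,7,0,0,0.3,7.6,0,0,0.3,7.6,0,-0.5,0.3,7.6,0,-0.9,0.3,7.6,0,-1.1,0.3,7.6,0,-1.1,0.3,7.6,0]' 110
python3 - <<'E'
from h import *
s=ctrl.get_state(); im=imaging.read_camera('wrist'); cv2.imwrite('pics/w2.png',im[:,:,::-1]); print(s['eef_pos'].round(4),s['contact_force'])
im=imaging.read_camera('scene'); cv2.imwrite('pics/s2.png',cv2.resize(im[170:350,190:420,::-1],None,fx=3.3,fy=3.3))
E
```

```text
time: 3.68
eef_pos: [0.4814, 0.0466, 0.043]
tcp_rot: [0.025, 1.0, -0.0, 0.002]
contact_force: [-0.1, 0.8, 0.1]
opening: 0.567
[0.4814 0.0466 0.043 ] [-0.05457285  0.80934584  0.13106378]
```

View pics/w2.png

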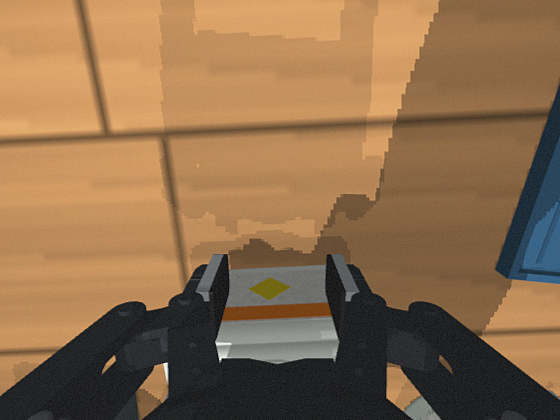

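View pics/s2.png

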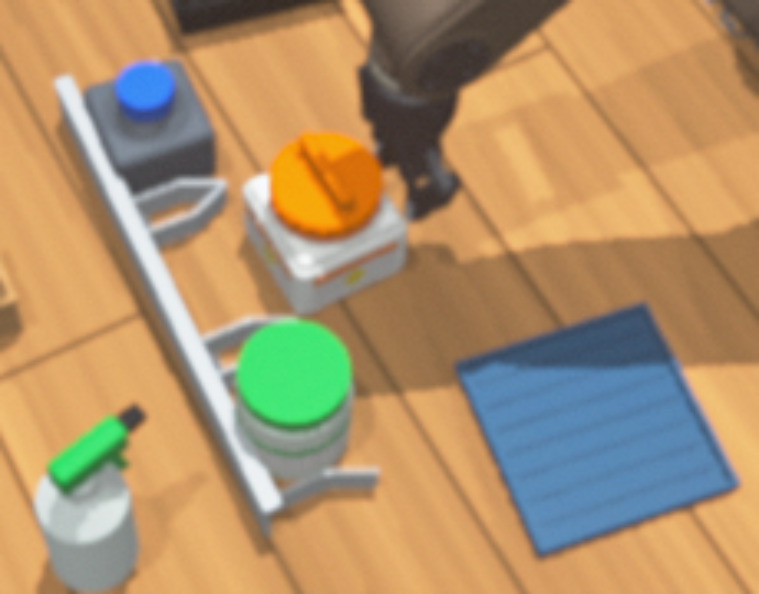

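```bash
python3 -m creep '[-0.2,0,0,0,-0.4,0,0,0,-0.6,-0.03,0,0,-0.8,-0.06,0,0,-1.0,-0.09,0,0,-1.2,-0.12,0,0,-1.4,-0.15,0,0,-1.6,-0.18,0,0,-1.8,-0.2,0,0,-2.0,-0.2,0,0,-2.2,-0.2,0,0,-2.4,-0.2,0,0]'
python3 - <<'E'
from h import *
s=ctrl.get_state(); im=imaging.read_camera('wrist'); cv2.imwrite('pics/w3.png',im[:,:,::-1]); print(s['eef_pos'].round(4),s['contact_force'])
im=imaging.read_camera('scene'); cv2.imwrite('pics/s3.png',cv2.resize(im[170:350,190:420,::-1],None,fx=3.3,fy=3.3))
E
```

```text
time: 4.78
eef_pos: [0.5366, 0.0387, 0.0408]
tcp_rot: [0.025, 1.0, 0.0, -0.004]
contact_force: [-6.3, 0.5, 4.5]
opening: 0.57
[0.5366 0.0387 0.0408] [-6.2780268   0.53491701  4.51122075]
```

View pics/s3.png

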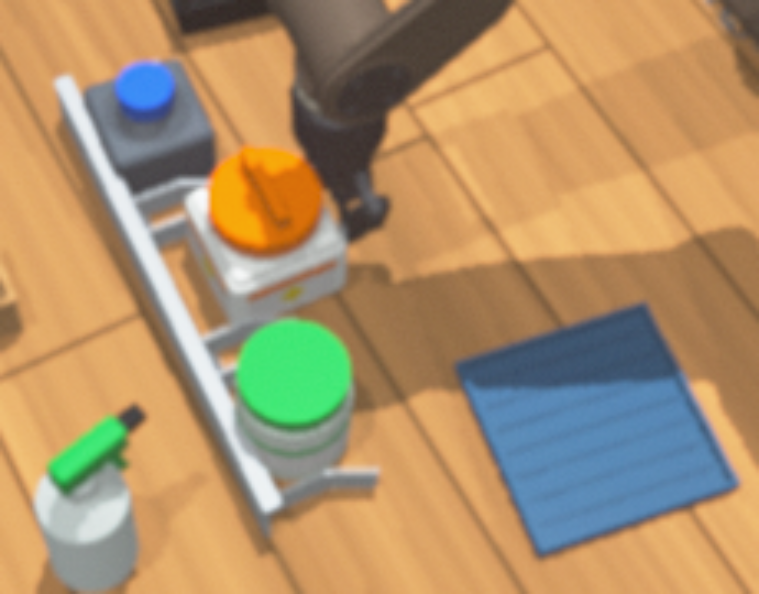

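View pics/w3.png

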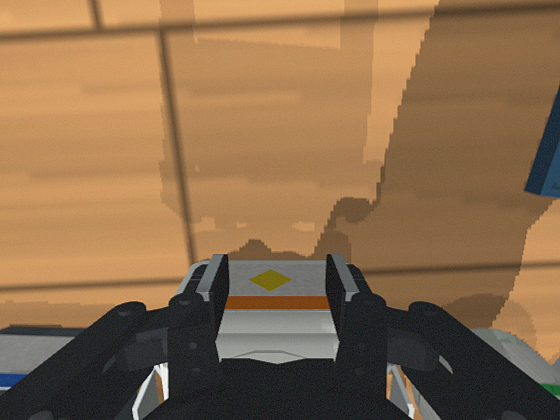

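```bash
python3 -m creep '[-0.2,0,0,0,-0.4,0,0,0,-0.6,0,0,0,-0.8,0,0,0,-1.0,0,0,0,-1.2,0,0,0,-1.4,0,0,0,-1.5,0,0,0,-1.6,0,0,0,-1.6,0,0,0]'
python3 - <<'E'
from h import *
s=ctrl.get_state(); cam=imaging.camera_info('top');im=imaging.read_camera('top'); print(s['eef_pos'].round(4),s['contact_force'])
im=imaging.read_camera('scene'); cv2.imwrite('pics/s4.png',cv2.resize(im[170:350,190:420,::-1],None,fx=3.3,fy=3.3))
E
```

```text
time: 5.72
eef_pos: [0.5783, 0.0365, 0.0408]
tcp_rot: [0.025, 1.0, 0.0, -0.001]
contact_force: [-2.8, -0.6, -1.5]
opening: 0.569
[0.5783 0.0365 0.0408] [-2.77972366 -0.59927647 -1.52601342]
```

View pics/s4.png

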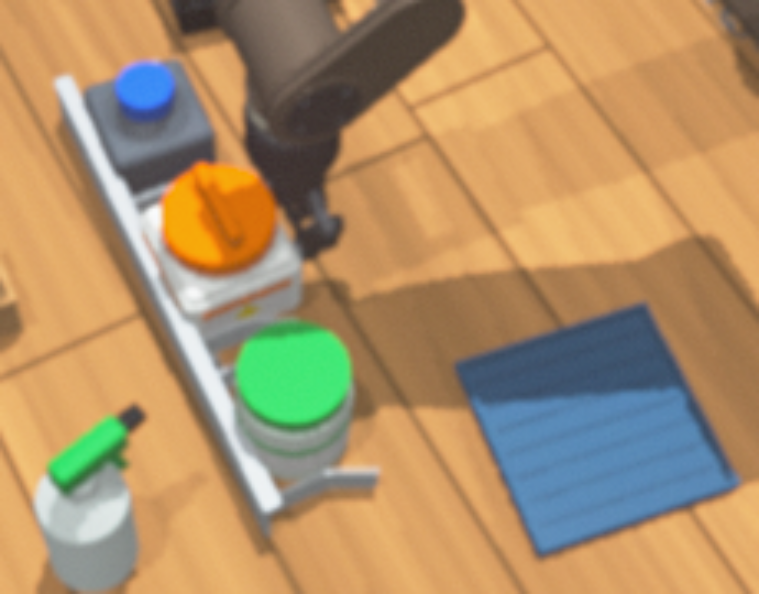

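Almost home. I'll push on slowly until it meets the back plate.

```bash
python3 -m creep '[-0.06,0,0,0,-0.12,0,0,0,-0.18,0,0,0,-0.24,0,0,0,-0.28,0,0,0,-0.28,0,0,0]'
```

```text
time: 6.32
eef_pos: [0.5831, 0.0364, 0.0408]
tcp_rot: [0.025, 1.0, 0.0, -0.004]
contact_force: [-9.9, 0.4, 2.5]
opening: 0.568
```

```bash
python3 -m creep '[-0.06,0,0,0,-0.12,0,0,0,-0.16,0,0,0,-0.16,0,0,0]'
```

```text
time: 6.65
eef_pos: [0.5829, 0.0364, 0.0408]
tcp_rot: [0.025, 1.0, 0.0, -0.01]
contact_force: [-23.1, -0.7, 14.2]
opening: 0.567
```

```bash
python3 -m creep '[0.3,0,0,0,1,0,0,0,1.5,0,0,0,2,0,-1,0,2.5,0,-3,0,3,0,-5,0,3,0,-7,0,3,0,-8,0,3,0,-8,0,3,0,-8,0]' 0
python3 - <<'E'
from h import *
s=ctrl.get_state(); cam=imaging.camera_info('wrist'); im=imaging.read_camera('wrist'); cv2.imwrite('pics/w5.png',im[:,:,::-1]); print(s['eef_pos'].round(4),s['contact_force'].round(2),s['qpos'].round(3))
np.savez('w5.npz',K=cam['intrinsics'],o=cam['origin'],q=cam['attitude'])
E
```

```text
time: 7.48
eef_pos: [0.5189, 0.0392, 0.2486]
tcp_rot: [0.025, 1.0, -0.001, 0.008]
contact_force: [0.2, 0.1, -0.6]
opening: 1.0
[0.5189 0.0392 0.2486] [ 0.24  0.06 -0.56] [-0.12  -0.082  1.943  0.     1.264 -1.641]
```

View pics/w5.png

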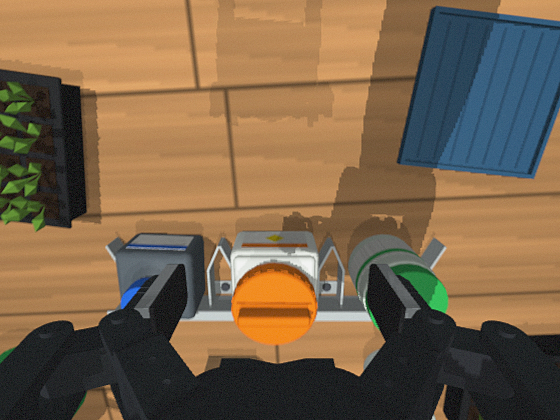

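The tub sits between the rails. The lid is centred at about (275,303) and its bar is parallel to the back plate. I'll measure it more closely.

Run:
```python
from h import *
s=ctrl.get_state(); cam=imaging.camera_info('wrist'); im=imaging.read_camera('wrist')
np.savez('w6.npz',K=cam['intrinsics'],o=cam['origin'],q=cam['attitude']); print(s['eef_pos'],s['tcp_rot'],cam['origin'])
cv2.imwrite('pics/w6.png',cv2.resize(im[225:365,195:355,::-1],None,fx=5,fy=4.2,interpolation=cv2.INTER_CUBIC)[:590])
r=imaging.silhouettes('wrist','lid')[0]
c=max(cv2.findContours(r['mask'].astype(np.uint8),0,1)[0],key=len)[:,0]
print('lid circ',r['p'],cv2.minEnclosingCircle(back(cam,c,.109)[:,:2].astype(np.float32)))
```

```text
[0.51712944 0.03938241 0.24480437] [ 2.49161137e-02  9.99678625e-01 -4.05951543e-04  4.65509126e-03] [0.44210335 0.04330003 0.38590105]
lid circ 0.8 ((0.6385375261306763, 0.029682347550988197), 0.050641901791095734)
```

View pics/w6.png

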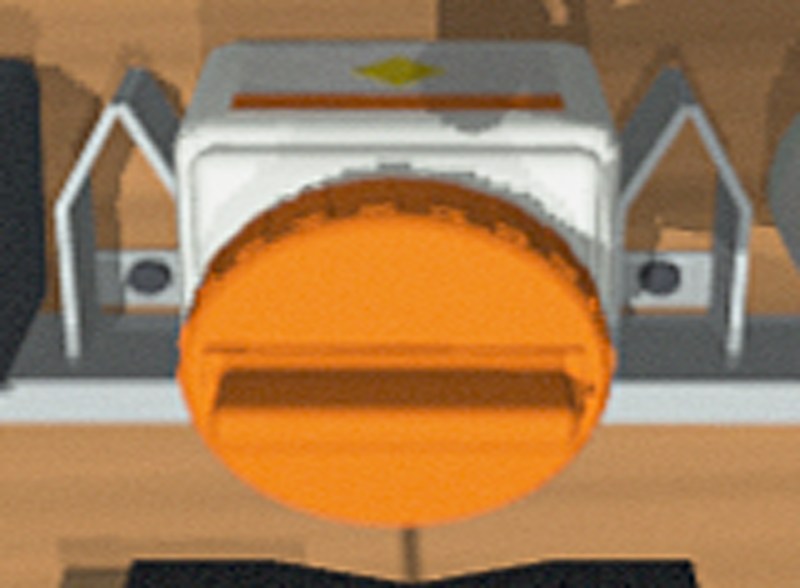

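Run:
```python
from h import *
d=np.load('w6.npz'); cam=dict(intrinsics=d['K'],origin=d['o'],attitude=d['q'])
f=lambda x,y:(195+x/5-.4,225+y/4.2-.4)
for nm,p,z in (('bar top near',[(218,404),(575,406)],.129),('bar top far',[(215,443),(577,446)],.129),('base near',[(215,45),(590,42)],.0),('shoulder near',[(180,135),(618,137)],.076),('plate front top',[(10,385),(760,378)],.05),('plate rear top',[(10,424),(760,417)],.05),('flare tips',[(117,105),(688,105)],.03),('plate base',[(90,316),(660,313)],.0),):
    P=back(cam,[f(*q) for q in p],z); v=P[1]-P[0]; print(nm,np.round(P[:,:2],4).tolist(),'mid',P.mean(0)[:2].round(4),'yaw',round(-np.arctan2(v[0],v[1]),3),round(np.hypot(*v[:2]),4))
```

```text
bar top near [[0.6338, -0.0049], [0.6378, 0.0652]] mid [0.6358 0.0302] yaw -0.057 0.0701
bar top far [[0.6446, -0.0064], [0.649, 0.0654]] mid [0.6468 0.0295] yaw -0.061 0.0719
base near [[0.5948, -0.0179], [0.5989, 0.0828]] mid [0.5968 0.0324] yaw -0.04 0.1008
shoulder near [[0.5897, -0.0158], [0.5951, 0.0807]] mid [0.5924 0.0325] yaw -0.056 0.0967
plate front top [[0.6833, -0.0722], [0.6903, 0.1192]] mid [0.6868 0.0235] yaw -0.036 0.1915
plate rear top [[0.6973, -0.074], [0.7043, 0.1194]] mid [0.7008 0.0227] yaw -0.036 0.1935
flare tips [[0.601, -0.0395], [0.6082, 0.104]] mid [0.6046 0.0322] yaw -0.05 0.1437
plate base [[0.6927, -0.0628], [0.6996, 0.1013]] mid [0.6962 0.0193] yaw -0.042 0.1642
```

```bash
python3 -m creep '[-1,-0.12,0,1.4,-2,-0.12,0,2.8,-3,-0.12,0,4.2,-4,-0.12,0,5.6,-5.05,-0.12,0,7,-5.05,-0.12,0,8.4,-5.05,-0.12,0,9.8,-5.05,-0.12,0,11.2,-5.05,-0.12,0,12.6,-5.05,-0.12,0,14,-5.05,-0.12,0.5,15.4,-5.05,-0.12,1,16.8,-5.05,-0.12,1.6,18,-5.05,-0.12,2.2,18,-5.05,-0.12,2.2,18,-5.05,-0.12,2.2,18]' 0
python3 - <<'E'
from h import *
s=ctrl.get_state(); cam=imaging.camera_info('wrist'); im=imaging.read_camera('wrist'); cv2.imwrite('pics/w7.png',im[:,:,::-1]); print(s['eef_pos'].round(4),s['contact_force'].round(2),s['qpos'].round(3),R.from_quat(s['tcp_rot']).as_matrix().round(4).tolist())
np.savez('w7.npz',K=cam['intrinsics'],o=cam['origin'],q=cam['attitude'])
E
```

```text
time: 8.97
eef_pos: [0.6391, 0.0305, 0.1825]
tcp_rot: [0.724, 0.689, -0.002, -0.002]
contact_force: [0.5, 0.1, -0.5]
opening: 0.997
[0.6391 0.0305 0.1825] [ 0.49  0.06 -0.54] [-0.111  0.255  1.706 -0.     1.186 -0.061] [[0.0495, 0.9988, -0.0063], [0.9988, -0.0495, 0.0007], [0.0004, -0.0064, -1.0]]
```

View pics/w7.png

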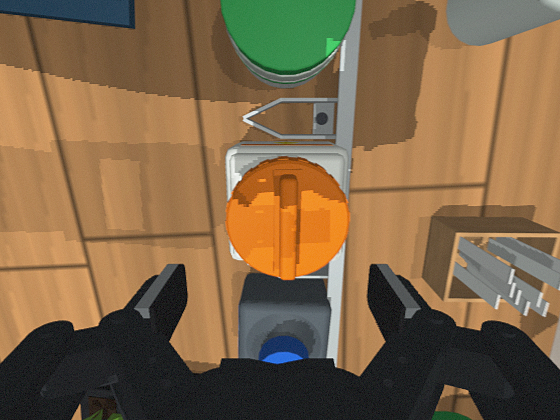

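Run:
```python
from h import *
s=ctrl.get_state(); cam=imaging.camera_info('wrist'); im=imaging.read_camera('wrist'); print(s['eef_pos'].round(4),cam['origin'].round(4))
np.savez('w8.npz',K=cam['intrinsics'],o=cam['origin'],q=cam['attitude'])
cv2.imwrite('pics/w8.png',cv2.resize(im[140:285,215:365,::-1],None,fx=5,fy=4,interpolation=cv2.INTER_CUBIC))
r=imaging.silhouettes('wrist','lid')[0]
c=max(cv2.findContours(r['mask'].astype(np.uint8),0,1)[0],key=len)[:,0]
print('lid circ',r['p'],cv2.minEnclosingCircle(back(cam,c,.107)[:,:2].astype(np.float32)))
```

```text
[0.6401 0.0304 0.1844] [0.6441 0.1041 0.3262]
lid circ 0.89 ((0.6454163193702698, 0.030331043526530266), 0.048211608082056046)
```

View pics/w8.png

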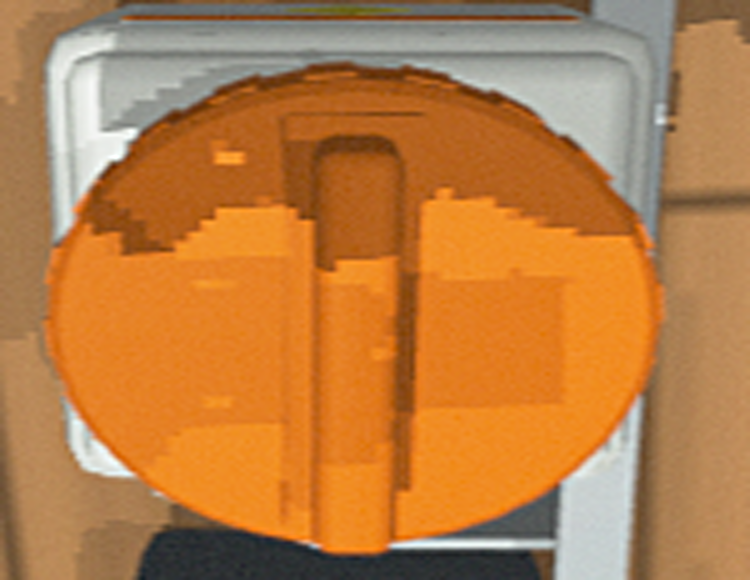

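Run:
```python
from h import *
d=np.load('w8.npz'); cam=dict(intrinsics=d['K'],origin=d['o'],attitude=d['q'])
f=lambda x,y:(215+x/5-.4,140+y/4-.4)
for nm,p,z in (('bar ends',[(360,143),(353,550)],.129),('bar left',[(316,180),(313,540)],.129),('bar right',[(402,180),(394,540)],.129),('lid LR',[(47,330),(662,330)],.108),('shoulder',[(48,100),(662,100)],.076)):
    P=back(cam,[f(*q) for q in p],z); v=P[0]-P[1]; print(nm,np.round(P[:,:2],4).tolist(),'mid',P.mean(0)[:2].round(4),'yaw',round(-np.arctan2(v[0],v[1]),3),round(np.hypot(*v[:2]),4))
```

```text
bar ends [[0.648, 0.0678], [0.644, -0.0055]] mid [0.646  0.0312] yaw -0.055 0.0734
bar left [[0.6421, 0.062], [0.6384, -0.0032]] mid [0.6402 0.0294] yaw -0.056 0.0653
bar right [[0.6533, 0.0615], [0.6499, -0.0038]] mid [0.6516 0.0289] yaw -0.051 0.0653
lid LR [[0.6003, 0.031], [0.6921, 0.0265]] mid [0.6462 0.0288] yaw 1.521 0.0919
shoulder [[0.5989, 0.0694], [0.6983, 0.0644]] mid [0.6486 0.0669] yaw 1.521 0.0995
```

```bash
python3 -m creep '[0,0.18,0.6,0,0,0.18,1.2,0,0,0.18,1.7,0,0,0.18,2.2,0,0,0.18,2.5,0,0,0.18,2.7,0,0,0.18,2.7,0,0,0.18,2.7,0,0,0.18,2.7,0]' 0; python3 -m creep '[0,0,0,0,0,0,0,0]'
```

```text
time: 9.87
eef_pos: [0.6458, 0.0301, 0.1197]
tcp_rot: [0.725, 0.689, 0.001, 0.001]
contact_force: [0.7, 0.1, 1.2]
opening: 1.002
time: 10.03
eef_pos: [0.6457, 0.0301, 0.1198]
tcp_rot: [0.724, 0.689, 0.001, 0.001]
contact_force: [0.2, 0.1, -0.6]
opening: 1.001
```

```bash
python3 -m creep '[0,0,0.15,0,0,0,0.28,0,0,0,0.28,0,0,0,0.28,0]' 0; python3 -m creep '[0,0,0,0,0,0,0,0,0,0,0,0,0,0,0,0,0,0,0,0,0,0,0,0,0,0,0,0,0,0,0,0]' 255 30
```

```text
time: 10.37
eef_pos: [0.6448, 0.0302, 0.1112]
tcp_rot: [0.725, 0.689, -0.0, -0.0]
contact_force: [0.4, -0.1, 0.3]
opening: 0.999
time: 11.03
eef_pos: [0.6458, 0.0301, 0.112]
tcp_rot: [0.725, 0.689, 0.001, 0.001]
contact_force: [1.9, -0.3, -1.1]
opening: 0.131
```

```bash
python3 -m creep '[0,0,0,0,0,0,0,0,0,0,0,0]' 255 100; python3 -m creep '[0,0,0.06,0,0,0,0.12,0,0,0,0.18,0,0,0,0.24,0,0,0,0.24,0,0,0,0.24,0]'
```

```text
time: 11.28
eef_pos: [0.6458, 0.0301, 0.1122]
tcp_rot: [0.725, 0.689, 0.001, 0.001]
contact_force: [1.3, 0.2, 0.5]
opening: 0.11
time: 11.78
eef_pos: [0.6461, 0.0301, 0.1096]
tcp_rot: [0.724, 0.689, 0.0, 0.001]
contact_force: [-2.6, 0.5, 12.3]
opening: 0.113
```

```bash
python3 -m creep '[0,0,0.06,0,0,0,0.12,0,0,0,0.18,0,0,0,0.2,0,0,0,0.2,0,0,0,0.2,0]'
```

```text
time: 12.28
eef_pos: [0.6461, 0.0301, 0.1056]
tcp_rot: [0.724, 0.689, 0.0, 0.001]
contact_force: [-5.0, 0.8, 16.1]
opening: 0.114
```

```bash
python3 -m creep '[0,0,0,-0.6,0,0,0,-1.2,0,0,0,-1.8,0,0,0,-2.4,0,0,0,-3,0,0,0,-3.6,0,0,0,-4.2,0,0,0,-4.8,0,0,0,-4.8,0,0,0,-4.8]'
```

```text
time: 13.12
eef_pos: [0.648, 0.03, 0.1065]
tcp_rot: [0.565, 0.825, 0.002, 0.003]
contact_force: [-0.3, 1.6, 15.2]
opening: 0.113
```

```bash
python3 -m creep '[0,0,0.04,-0.6,0,0,0.06,-1.2,0,0,0.06,-1.8,0,0,0.06,-2.4,0,0,0.06,-3,0,0,0.06,-3.6,0,0,0.06,-4.2,0,0,0.06,-4.8,0,0,0.06,-5.4,0,0,0.06,-6,0,0,0.06,-6.6,0,0,0.06,-7.2,0,0,0.06,-7.8,0,0,0.06,-8.4,0,0,0.06,-9,0,0,0.06,-9.6,0,0,0.06,-9.6,0,0,0.06,-9.6]'
python3 - <<'E'
from h import *
s=ctrl.get_state(); M=R.from_quat(s['tcp_rot']).as_matrix(); print(np.degrees(np.arctan2(M[1,1],M[0,1])),s['wrist_torque'])
im=imaging.read_camera('scene'); cv2.imwrite('pics/s9.png',cv2.resize(im[140:350,170:440,::-1],None,fx=2.8,fy=2.8))
im=imaging.read_camera('wrist'); cv2.imwrite('pics/w9.png',im[:,:,::-1])
E
```

```text
time: 14.62
eef_pos: [0.6473, 0.0304, 0.105]
tcp_rot: [0.181, 0.983, 0.0, 0.002]
contact_force: [-2.0, 1.4, 16.1]
opening: 0.111
69.1444747900876 [ 0.25587554  0.67370424 -0.04603099]
```

View pics/s9.png

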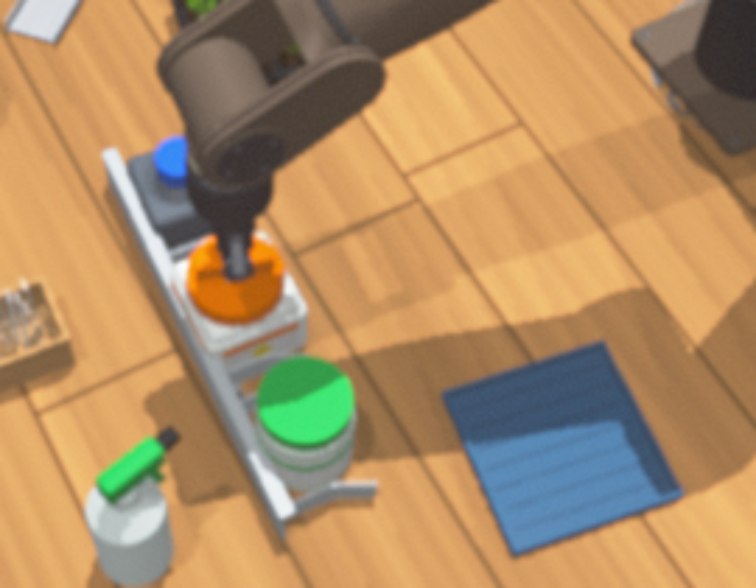

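View pics/w9.png

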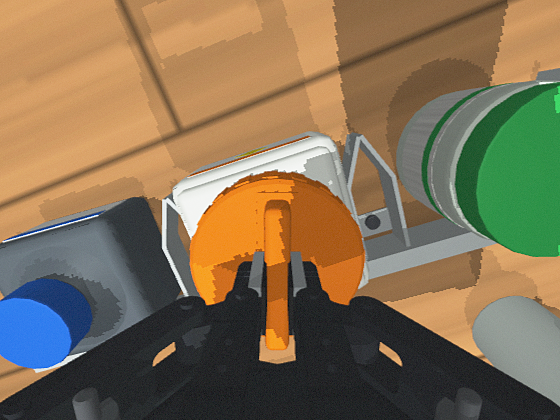

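```bash
python3 -m creep '[0,0,-0.1,0,0,0,-0.2,0,0,0,-0.3,0,0,0,-0.4,0,0,0,-0.5,0,0,0,-0.6,0,0,0,-0.7,0,0,0,-0.8,0,0,0,-0.9,0,0,0,-1,0,0,0,-1.2,0,0,0,-1.4,0,0,0,-1.6,0,0,0,-1.8,0,0,0,-1.8,0]'
python3 - <<'E'
from h import *
im=imaging.read_camera('scene'); cv2.imwrite('pics/s10.png',cv2.resize(im[140:350,170:440,::-1],None,fx=2.8,fy=2.8))
im=imaging.read_camera('wrist'); cv2.imwrite('pics/w10.png',im[:,:,::-1])
E
```

```text
time: 15.97
eef_pos: [0.6461, 0.03, 0.1462]
tcp_rot: [0.181, 0.983, 0.0, 0.001]
contact_force: [0.6, -0.0, -0.0]
opening: 0.109
```

View pics/s10.png

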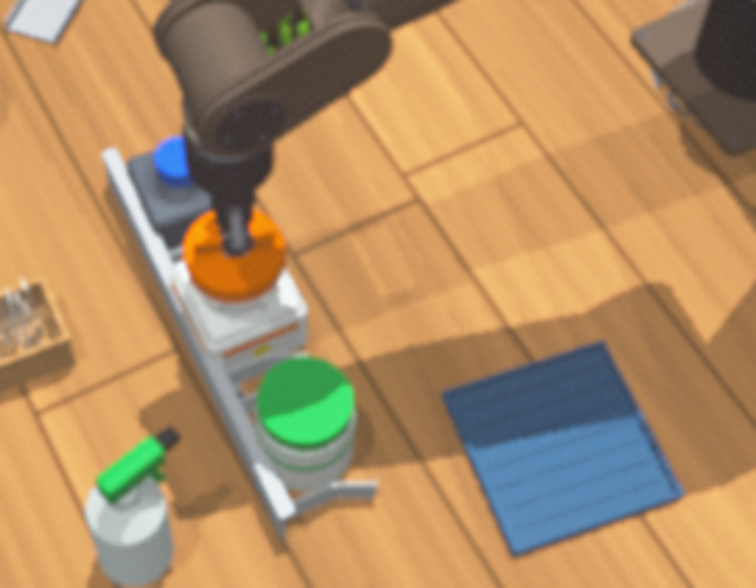

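View pics/w10.png

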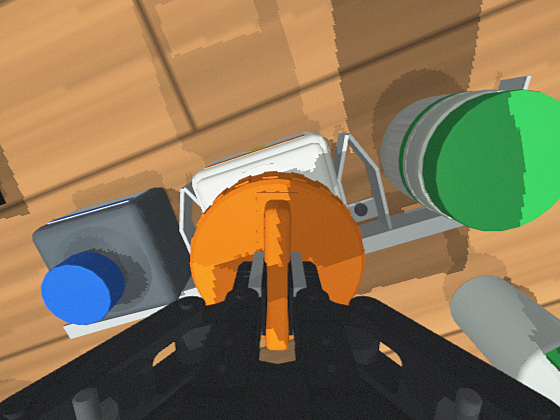

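```bash
python3 -m creep '[0,0,-0.4,0,0,0,-0.9,0,0,0,-1.2,0,0.5,0.3,-1.2,0,1.4,0.84,-1.2,0,2.4,1.44,-1.2,0,3.4,2.04,-1.2,0,4.4,2.64,-1.2,0,5.4,3.24,-1.2,0,6.4,3.84,-1.2,0,7.4,4.44,-1.2,0,8.4,5.04,-1.2,0,9.4,5.64,-1.2,0,10.2,6.12,-1.2,0,10.8,6.48,-1.2,0,11.1,6.66,-1.2,0,11.3,6.78,-1.2,0,11.3,6.78,-1.2,0,11.3,6.78,-1.2,0]'
python3 - <<'E'
from h import *
s=ctrl.get_state(); cam=imaging.camera_info('wrist')
M=R.from_quat(s['tcp_rot']).as_matrix(); print(s['eef_pos'].round(4),M.round(4).tolist())
np.savez('w11.npz',K=cam['intrinsics'],o=cam['origin'],q=cam['attitude'])
im=imaging.read_camera('wrist'); cv2.imwrite('pics/w11.png',im[:,:,::-1])
im=imaging.read_camera('scene'); cv2.imwrite('pics/s11.png',im[:,:,::-1])
E
```

```text
time: 17.65
eef_pos: [0.4417, 0.2889, 0.1745]
tcp_rot: [0.181, 0.983, -0.0, 0.0]
contact_force: [0.0, -0.5, -0.8]
opening: 0.111
[0.4417 0.2889 0.1745] [[-0.9345, 0.3559, 0.0005], [0.3559, 0.9345, -0.0002], [-0.0006, -0.0, -1.0]]
```

View pics/w11.png

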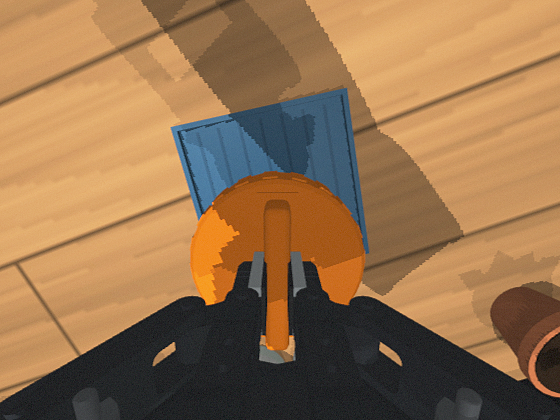

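View pics/s11.png

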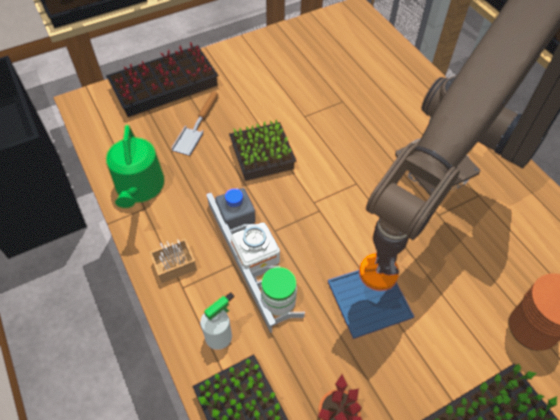

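The tub is open in its bay at about (255,243) in the scene view, and the lid is over the tray. In the wrist view the tray's near corners are at (172,128) and (347,89).

Run:
```python
from h import *
d=np.load('w11.npz'); cam=dict(intrinsics=d['K'],origin=d['o'],attitude=d['q'])
P=back(cam,[(172,128),(347,89)],.012)[:,:2]; v=P[1]-P[0]; n=np.array([v[1],-v[0]])/np.hypot(*v)
c=P.mean(0); C=[c+n*.085,c-n*.085]; print(P,np.hypot(*v),C)
for r in imaging.silhouettes('scene','tub')[:1]: print(r['p'],r['uv'])
# lid bottom/flatness in held: fit circle rim
s=ctrl.get_state(); print(s['eef_pos'],s['contact_force'],s['wrist_torque'])
```

```text
[[0.34644307 0.21805123]
 [0.37269603 0.38407112]] 0.16808278599918125 [array([0.44352634, 0.28778498]), array([0.27561276, 0.31433738])]
0.93 [257.4, 248.2]
[0.44216448 0.2884526  0.1743488 ] [ 0.27481427 -0.08223142 -1.04347403] [-0.01169123  0.05509582 -0.01731958]
```

```bash
python3 -m creep '[0,0,0.6,0,0,0,1.4,0,0,0,2.2,0,0,0,3,0,0,0,3.8,0,0,0,4.4,0,0,0,4.9,0,0,0,5.2,0,0,0,5.4,0,0,0,5.4,0,0,0,5.4,0]'; python3 -m creep '[0,0,0.04,0,0,0,0.08,0,0,0,0.12,0,0,0,0.16,0,0,0,0.2,0,0,0,0.2,0]'
```

```text
time: 18.72
eef_pos: [0.4421, 0.2892, 0.0398]
tcp_rot: [0.181, 0.983, 0.0, 0.0]
contact_force: [-0.3, 0.2, -0.1]
opening: 0.113
time: 19.22
eef_pos: [0.4414, 0.2891, 0.0342]
tcp_rot: [0.181, 0.983, -0.0, -0.0]
contact_force: [-1.1, 0.9, -0.4]
opening: 0.107
```

```bash
python3 -m creep '[0,0,0.03,0,0,0,0.06,0,0,0,0.09,0,0,0,0.12,0,0,0,0.14,0,0,0,0.14,0,0,0,0.14,0]'
```

```text
time: 19.8
eef_pos: [0.4415, 0.2891, 0.0308]
tcp_rot: [0.181, 0.983, -0.0, -0.0]
contact_force: [-0.2, 0.0, -0.5]
opening: 0.11
```

```bash
python3 -m creep '[0,0,0.03,0,0,0,0.06,0,0,0,0.08,0,0,0,0.08,0,0,0,0.08,0]'
```

```text
time: 20.22
eef_pos: [0.4416, 0.2892, 0.0306]
tcp_rot: [0.181, 0.984, -0.0, -0.0]
contact_force: [-4.4, -2.1, 10.7]
opening: 0.113
```

Floor contact came at TCP z = 0.0306, as predicted. I'll ease off, open the gripper and retreat straight up.

```bash
python3 -m creep '[0,0,-0.06,0,0,0,-0.06,0,0,0,-0.06,0]'; python3 -m creep '[0,0,0,0,0,0,0,0,0,0,0,0,0,0,0,0,0,0,0,0,0,0,0,0,0,0,0,0,0,0,0,0]' 0 20; python3 -m creep '[0,0,-0.2,0,0,0,-0.6,0,0,0,-1.2,0,0,0,-2,0,0,0,-3,0,0,0,-4,0,0,0,-5,0,0,0,-6,0,0,0,-6,0,0,0,-6,0]'
python3 - <<'E'
from h import *
im=imaging.read_camera('wrist'); cv2.imwrite('pics/w12.png',im[:,:,::-1])
im=imaging.read_camera('scene'); cv2.imwrite('pics/s12.png',cv2.resize(im[140:350,170:440,::-1],None,fx=2.8,fy=2.8))
E
```

```text
time: 20.47
eef_pos: [0.4419, 0.2893, 0.0306]
tcp_rot: [0.181, 0.983, 0.0, 0.0]
contact_force: [-0.5, 0.6, 1.9]
opening: 0.113
time: 21.13
eef_pos: [0.4416, 0.2891, 0.0303]
tcp_rot: [0.181, 0.983, 0.0, 0.0]
contact_force: [-0.6, 1.0, 0.6]
opening: 1.001
time: 21.97
eef_pos: [0.4428, 0.2896, 0.1833]
tcp_rot: [0.181, 0.983, 0.001, 0.002]
contact_force: [-0.2, 0.1, -1.6]
opening: 1.002
```

View pics/w12.png

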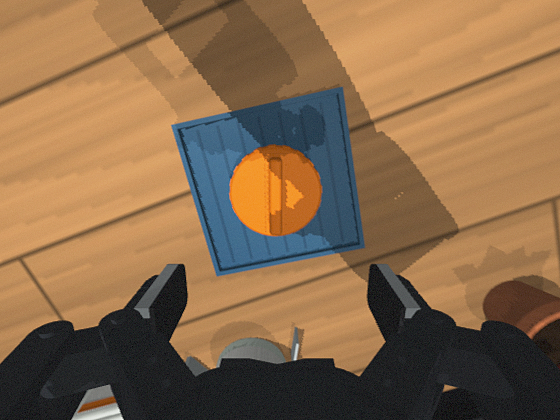

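View pics/s12.png

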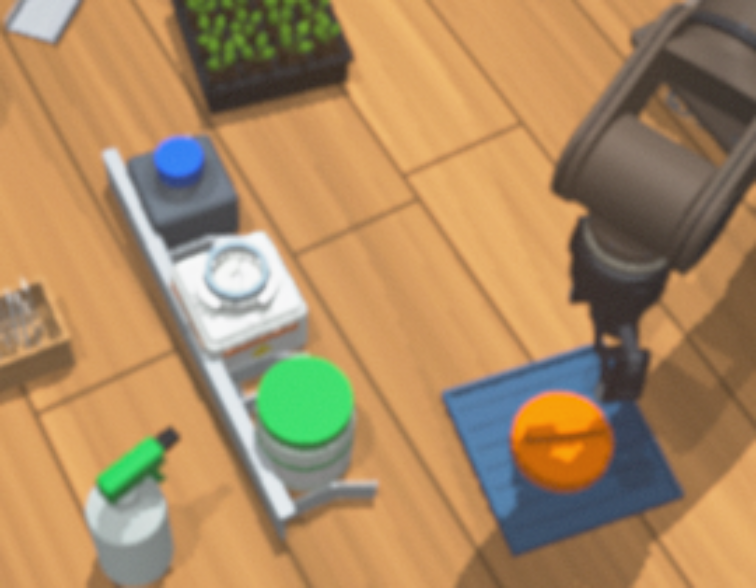

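The lid lies in the middle of the tray, at (276,190) in the wrist view, and is released. Before handing in I'll check how far home the tub is.

Run:
```python
from h import *
cam=imaging.camera_info('scene'); print('neck scene',back(cam,[(170+238/2.8-.4,140+270/2.8-.4)],.098))
im=imaging.read_camera('top'); cv2.imwrite('pics/t13.png',cv2.resize(im[150:280,150:350,::-1],None,fx=4,fy=4,interpolation=cv2.INTER_CUBIC))
```

```text
neck scene [[0.64276617 0.03014642 0.098     ]]
```

View pics/t13.png

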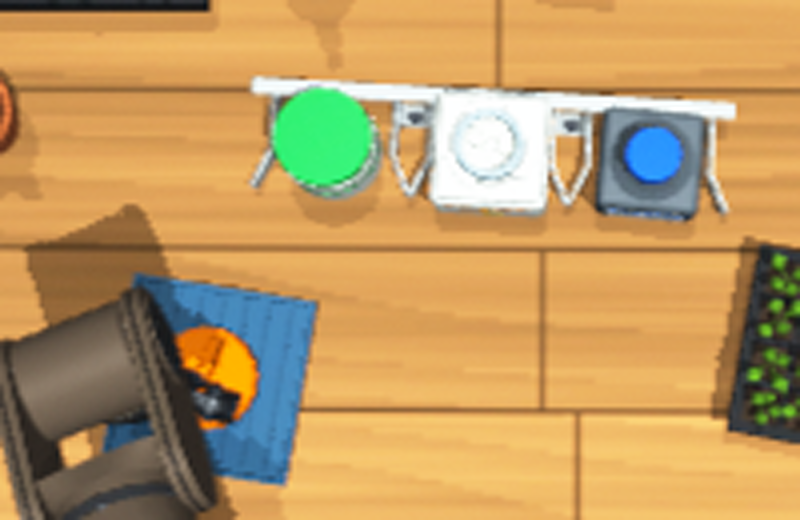

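```bash
python3 -m creep '[0,0,0,0,0,0,0,0,0,0,0,0,0,0,0,0]'; python3 -c "
from plant import ctrl
print(ctrl.sign_off())"
```

```text
time: 22.45
eef_pos: [0.4412, 0.289, 0.1796]
tcp_rot: [0.181, 0.983, -0.0, -0.001]
contact_force: [-0.6, 0.3, -0.2]
opening: 0.996
the job is handed in; nothing more can be done
None
```

The job is handed in at 22.5 s of the 58 s allowed: the tub is home in the middle bay and its lid lies in the drip tray. The sign-off gave no verdict, so this rests on my own checks.

- **Tub:** I pushed it in until it stopped hard against the back plate, at about 23 N. The last pictures show it upright in the bay against the plate. The neck measured about 3 mm short of the home position I worked out from the push contact. That is within the 12 mm allowed and about the size of the camera error.
- **Lid:** I pressed it down about 7 mm at 16 N, turned it about 72° anticlockwise and lifted it off. I lowered it into the tray until it touched the floor, then let go. The last pictures show it flat, right way up and within a few millimetres of the tray centre.
- **Rest of the scene:** the jar and bottle look unmoved in the final pictures. I didn't measure the pot or trowel again, but the arm never went near the trowel and passed well clear of the pot. The gripper is open about 0.15 m above the tray, touching nothing.

**Disagreement:** one early wrist picture put the lid's bar about 4.5 mm nearer the robot than the push contact did. A second picture, taken with the gripper turned, agreed with the contact, and the grip closed with almost no side force, so I used that position.

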